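# Fill the fruit box from the tipping feeder

## Task

Push the wooden fruit box along its rail, under the chute of the tipping feeder, until it is fully home and has pushed the white soft-close pin at the end of the rail all the way in; the stop has been set somewhere new, so feel for it and do not ram it. Then press the orange tab down so that the green trough tips up and rolls all three mandarins down the chute into the box, and let the tab come up again. Do not touch the mandarins with the gripper, and leave the mug, tin and spice jar where they are.

Things in the scene. Friction and masses are not known exactly. Their poses are not given: they have to be found in the camera images.
- feeder: Fixed tipping feeder. Origin on the table, below the middle of the chute; x runs along the rail, the way the box is pushed (away from the robot, turned up to 0.22 rad), y to the left, to the trough. Rail floor 6 mm thick, x -230 to 130 mm, edge strips 22 mm high, 146 mm apart. A white portal over it, 209 mm high: legs at x +-46, y +-90 mm, outer faces at x +-51 mm.
- chute_mouth (a point): Middle of the chute's lower opening, 100 mm above the table, straight above the feeder's origin. Grey chute, 60 mm (along the rail) x 86 mm inside; walls up to 225 mm above the table, 240 mm on the tab side (at the feeder's y = -46 mm). Its underside clears the box rim by 24 mm.
- pin (a joint): White soft-close pin (14 mm thick) on the stop block, m: 0 = out, about 0.012 = fully in (box against the block, which stops it hard); counts as all the way in above 0.0095. About 1.5 N of friction and a light damper, no spring: it stays where pushed. The black block is clamped on the rail beyond the chute, its place is not reported: feel for it.
- box: Loose open wooden box, 120 (x, along rail) x 140 (y) x 70 mm high, walls and floor 5 mm, 0.3 to 0.65 kg, in the rail. Origin: centre of its underside; x points to the chute. It slides with 0.5 to 3 N (with the pin, up to 15 N at the handle). Its centre starts 60 to 90 mm before the chute's middle and is home anywhere from 15 mm before to 15 mm past it, as the stop is set.
- box_handle (a point): Middle of the steel handle bar of the box: round, 12 mm thick, 80 mm long across the rail (box's y), its axis 65 mm before the box's near face, 51 mm above the table, on side rods at y +-45 mm; below it a wooden apron whose top is 11 mm above the table. Push it (closed fingers on its near side) or pinch it from above.
- rocker (a joint): Hinge of the green rocker, rad: 0 = at rest (trough end lowest, 6 degrees below level), 0.80 = tab fully down (trough tipped up 40 degrees). It falls back to 0 by its own weight when the tab is let go. The mandarins have flat undersides and may not move until it is almost fully down; give them about a second.
- pivot (a point): Middle of the rocker's horizontal hinge axis, which runs along the feeder's x; 200 mm above the table, 10 mm to the +y side of the feeder's origin. The trough reaches 200 mm from it to +y, the tab 120 to 175 mm from it to -y.
- tab_top (a point): Centre of the upper face of the orange tab: 77 mm (along the rail) x 55 mm, 6 mm thick; 222 mm above the table at rest, about 111 mm fully down, 148 mm from the hinge axis, about which it swings (coming 28 mm nearer the chute, tilting from 6 degrees one way to 40 the other). Pressing takes 2 to 5 N; a rigid stop at the end. Free above.
- mandarin_a_center (a point): Centre of one of the three mandarins (orange, 48 x 48 x 40 mm, 41 g), at first in a row in the green trough.
- mandarin_b_center (a point): Centre of one of the three mandarins (orange, 48 x 48 x 40 mm, 41 g), at first in a row in the green trough.
- mandarin_c_center (a point): Centre of one of the three mandarins (orange, 48 x 48 x 40 mm, 41 g), at first in a row in the green trough.
- mandarin_a: The mandarin itself (for its speed); origin at its underside as it first lies, turns with it.
- mandarin_b: The mandarin itself (for its speed); origin at its underside as it first lies, turns with it.
- mandarin_c: The mandarin itself (for its speed); origin at its underside as it first lies, turns with it.
- mug: Purple mug, 94 mm high, a bystander at the right; origin under it.
- tin: Food tin, 75 mm across, 110 mm high, a bystander at the right rear; origin under its centre.
- spice_jar: Spice jar with a yellow lid, 45 mm wide, 100 mm high, a bystander at the left front; origin under its centre.
Things that resemble listed ones, but are neither listed nor needed, are in the scene too. What is shaped like the mandarin_a but yellow is not meant.

How it is judged:
By the outcome, as a careful person would: the job done as asked, in the order asked, and still so for the second after the job is handed in, with the robot touching nothing.
It also fails if it takes over 54 s, if anything falls off the work surface, if the arm or the gripper's body presses on something with over 40 N, if the wrist force passes 120 N, or if a joint passes its speed limit or range.

## Robot

A 6-joint arm with a two-finger parallel gripper is mounted at the origin on a cart in front of the work surface, level with it; the furniture and walls round the work are solid. World frame = base frame: x ahead of the robot, y to its left, z up, the work surface at z = 0. Lengths are in m, angles in degrees, forces in N, time in s.
With the tool pointing down it reaches from about 0.25 to 0.725 m from the base axis. Payload 9.7 kg.
Tool frame: the origin (TCP) lies at the very end of the fingers, on their centre line; the grasp point (between the pads) lies 19 mm behind it; y points along the fingers, x is the direction in which the jaws open and shut, and the axes are right-handed (so a half turn about y gives the same grasp; the last joint's range is limited). The gripper opens to 85 mm and grips with 20 to 120 N. Pads are 22 mm wide; open, the fingers measure 114 mm over their backs; the gripper's body (76 mm by 85 mm) begins 54 mm behind the grasp point. The pads swing forward as they close: fully open they stand 13 mm farther back than shut.
Start: joints at [-71.734, 4.979, 10.078, 95.1, 0, 90], TCP at [0.172, -0.522, 0.231] pointing down, gripper open.
Joint ranges: [-179.16, 179.16], [-48.56, 103.87], [-65.8, 70.77], [-126.05, 130.52], [-82.76, 87.17], [-180, 180]. Speed limits (degrees/s): [127.2, 127.2, 147.25, 180, 180, 180].

## Interface

Orientations are given as [roll, pitch, yaw] about the fixed x, y, z axes, in that order (R = Rz(yaw) Ry(pitch) Rx(roll)).
In Python, from workcell import bot gives the robot as it stands.
- The arm moves only by the shell command python3 -m jog 'ROWS' [FORCE]. ROWS is JSON, a list of rows, each a list of 7 numbers: the closure, from 0 (fully open) to 1 (shut), then the shift along the world's x, y, z in units of 25 mm (1.0 is 25 mm), then the turn, a rotation vector about the world's x, y, z in units of 5 degrees (1.0 is 5 degrees). A call has 1 to 5 rows; each row is the pose to reach, as a shift and turn from the pose commanded when the call began; what a row does not reach only later rows make up. A row lasts 1/10 s, in which the tool goes at most 50 mm and 8.59 degrees, less where a joint would pass 70% of its speed; a pose out of reach is approached as far as the arm can. A call with a gripper value outside its range is refused whole. The fingers move at their own pace and stop on an object; FORCE is the grip in N (left out, the last holds). Time passes only in rows, so rows that repeat a pose let the fingers close. It gives the time, the measured TCP pose, the force and the opening at its end, in the units of the state.
- bot.get_obs(): the state, without advancing time (a new reading comes with each control period).
- bot.camera(name): name is "scene" or "top" or "wrist"; returns (picture, depth): 384x512x3 uint8, red, green, blue; 384x512 float32, m along the optical axis (not along the pixel's ray), 0 where there is no reading.
- bot.camera_model(name): a dict with "fx", "fy", "cx", "cy" (pixels), "rvec" (rotation vector, rad) and "tvec" (3), from world to camera coordinates, as OpenCV has them; the wrist camera has in their place "tool_from_camera" (4x4, takes a point from camera to tool coordinates, whose origin is the TCP and whose axes are the tool frame's). Camera axes: x right, y down, z forward; pixel columns grow to the right and rows downward; lengths in m; the calibration is good to about 2 mm. A picture is of the moment at which its call begins: read the wrist's pose just before it. camera_model takes no time and is no camera call.
- bot.job_done(): hands the job in, once; it reports no verdict.
Trained networks look in the newest picture that a camera, given by its name, has taken for a name from the list of things; names that differ only in an ending like _2 or _b are one class to them, and where a whole thing is asked for, a point or a joint stands for the part that bears it (a point fixed in the world has none). Each returns a list of dicts, best first, with "conf" (0 to 1); they miss things now and then, are a little off and sometimes report something else, mostly with a low value. They report only what shows in the picture. A call takes as long as a camera call. They do not tell look-alikes from the thing itself.
- bot.regions_of(camera, label): "pixels" (384x512 bool, what is visible of it) and "point" ([row, column] in pixels, amid what is visible of it).
The state is a dict: "time": time; "q": joint angles; "qd": joint speeds; "joint_efforts": joint torques, N m; "ee_pos": TCP position; "tcp_rot": TCP orientation; "wrist_force": force on the tool from outside, world axes, zero at the start; "torque": the same for the moment, N m; "opening": finger opening in m.
Only numpy, scipy, OpenCV 4.12 (cv2) and the standard library are available. Lean on these libraries where they do the work, as an engineer would, in place of code of your own. Each camera call takes 0.05 s, during which the arm holds its last target. There are 200 camera calls.

## Working session

There is one attempt and no reset: what is moved stays moved. The work goes in short steps, Python scripts to look and compute and a shell command to move; the robot and the scene stay as the last step left them, time stands still between calls to the robot, and variables do not carry over. Pictures are saved under pics/ and viewed, about 8 in all and at most 12, crops included, and the job is handed in when it is done.

```bash
mkdir -p pics; cat > h.py <<'E'
import numpy as np,cv2
from workcell import bot
def cam(n):
    im,d=bot.camera(n); return im,d,bot.camera_model(n)
def world(m,d,px):
    # px: Nx2 (row,col)
    px=np.atleast_2d(px); z=d[px[:,0],px[:,1]]
    p=np.c_[(px[:,1]-m['cx'])/m['fx']*z,(px[:,0]-m['cy'])/m['fy']*z,z]
    R=cv2.Rodrigues(np.array(m['rvec'],float))[0]
    return (p-np.array(m['tvec']).ravel())@R, z>0
E
python3 - <<'E'
from h import *
o=bot.get_obs();print(o['time'],o['ee_pos'],o['tcp_rot'],o['opening'])
ims=[]
for n in("scene","top"):
    im,d,m=cam(n);ims.append(im);np.savez(n+'.npz',im=im,d=d)
    for l in("feeder","box","box_handle","rocker","tab_top","pin","mandarin_a"):
        for r in bot.regions_of(n,l)[:4]:
            px=np.argwhere(r['pixels']);w,ok=world(m,d,px);w=w[ok]
            print(n,l,round(r['conf'],2),r['point'],len(px),np.median(w,0).round(3) if len(w) else'',w.min(0).round(3),w.max(0).round(3))
cv2.imwrite('pics/a.png',cv2.cvtColor(cv2.resize(np.vstack(ims),None,fx=.78*1,fy=.78),cv2.COLOR_RGB2BGR))
print(bot.get_obs()['time'])
E
```

```text
0.0 [ 0.1723328  -0.52206821  0.23058049] [-8.99979158e+01  7.61303176e-02 -7.17338763e+01] 0.0852479029085903
scene feeder 0.75 [197.5, 218.4] 5051 [0.645 0.131 0.115] [ 0.365 -1.07  -0.675] [1.902 0.428 0.243]
scene box 0.83 [222.6, 246.3] 2104 [0.538 0.094 0.045] [ 0.45  -0.074 -0.005] [0.734 0.172 0.08 ]
scene box 0.27 [180.5, 205.0] 141 [0.661 0.174 0.206] [ 0.637 -1.027 -0.619] [1.89  0.208 0.215]
scene box_handle 0.64 [189.8, 200.4] 948 [0.648 0.204 0.193] [ 0.602 -1.064 -0.699] [1.865 0.298 0.229]
scene box_handle 0.62 [224.6, 245.6] 1980 [0.544 0.098 0.046] [0.45  0.019 0.005] [0.65  0.172 0.08 ]
scene rocker 0.72 [187.4, 199.8] 863 [0.648 0.209 0.192] [ 0.603 -1.062 -0.414] [1.566 0.298 0.229]
scene rocker 0.43 [173.7, 261.7] 358 [ 0.717 -0.184  0.062] [ 0.606 -1.067 -0.526] [1.52  0.008 0.176]
scene tab_top 0.59 [186.0, 197.8] 900 [0.648 0.205 0.192] [ 0.602 -1.072 -0.711] [1.871 0.298 0.229]
scene pin 0.52 [187.8, 197.1] 938 [0.649 0.215 0.192] [ 0.605 -1.072 -0.628] [1.877 0.298 0.228]
scene pin 0.39 [224.5, 248.7] 2158 [0.54  0.093 0.044] [ 0.45  -0.086 -0.005] [0.734 0
[... 814 characters left out ...]
]
top rocker 0.51 [133.4, 221.4] 319 [0.669 0.162 0.208] [0.648 0.141 0.168] [0.699 0.191 0.218]
top tab_top 0.65 [139.0, 231.2] 2365 [0.66  0.133 0.201] [ 0.606 -0.11  -0.006] [0.757 0.339 0.242]
top pin 0.67 [142.7, 253.1] 6850 [0.663 0.083 0.142] [ 0.428 -0.11  -0.004] [0.8   0.332 0.245]
top mandarin_a 0.8 [187.5, 191.5] 208 [0.549 0.254 0.036] [0.529 0.234 0.023] [0.571 0.278 0.046]
top mandarin_a 0.78 [128.4, 181.1] 324 [0.681 0.257 0.198] [0.661 0.233 0.16 ] [0.706 0.287 0.208]
top mandarin_a 0.71 [126.6, 163.5] 192 [0.718 0.342 0.037] [0.682 0.292 0.001] [0.743 0.364 0.191]
top mandarin_a 0.68 [107.9, 358.6] 919 [ 0.738 -0.195  0.106] [ 0.708 -0.483 -0.919] [ 1.037 -0.164  0.114]
0.8
```

View pics/a.png

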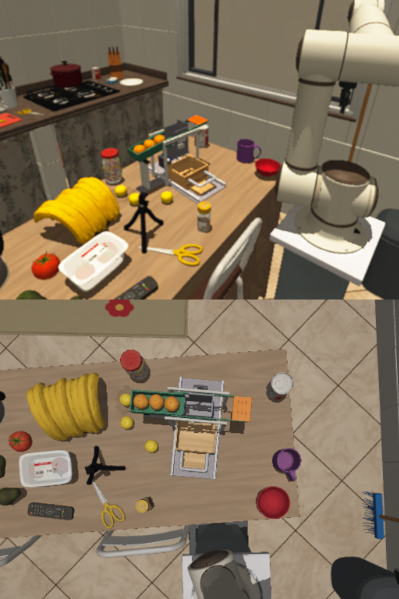

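```bash
python3 - <<'E'
from h import *
f=np.load('top.npz');im,d=f['im'],f['d'];m=bot.camera_model('top')
px=np.argwhere(d>0);w,_=world(m,d,px);c=im[px[:,0],px[:,1]].astype(int)
hsv=cv2.cvtColor(im,cv2.COLOR_RGB2HSV)[px[:,0],px[:,1]].astype(int)
near=(w[:,0]>.35)&(w[:,0]<.9)&(w[:,1]>-.2)&(w[:,1]<.4)
tab=near&(w[:,1]<0)&(w[:,2]>.19)&(w[:,2]<.25)&(hsv[:,1]>150)&(hsv[:,0]<25)
tr=near&(hsv[:,0]>50)&(hsv[:,0]<95)&(hsv[:,1]>80)&(w[:,2]>.12)
for n,s in(('tab',tab),('trough',tr)):
    r=cv2.minAreaRect((w[s,:2]*1000).astype(np.float32));print(n,s.sum(),r,w[s,2].mean())
# handle: steel bar at z~0.051
s=near&(w[:,0]<.52)&(w[:,2]>.035)&(w[:,2]<.065)&(abs(w[:,1]-.1)<.06)
print('h',s.sum(),w[s].mean(0)); r=cv2.minAreaRect((w[s,:2]*1000).astype(np.float32));print(r)
# box rim z~.076
s=near&(w[:,0]<.66)&(w[:,2]>.068)&(w[:,2]<.085)&(abs(w[:,1]-.1)<.12)
print('rim',s.sum(),cv2.minAreaRect((w[s,:2]*1000).astype(np.float32)))
# rail strips z~.022
s=near&(w[:,2]>.015)&(w[:,2]<.03)&(abs(w[:,1]-.08)<.12)&(w[:,0]>.4)
print('strip',s.sum(),cv2.minAreaRect((w[s,:2]*1000).astype(np.float32)))
cr=cv2.resize(im[80:260,130:390],None,fx=3,fy=3,interpolation=cv2.INTER_CUBIC);cv2.imwrite('pics/b.png',cr[:,:,::-1])
E
```

```text
tab 701 ((645.1787719726562, -49.99185562133789), (54.07694625854492, 73.80962371826172), 82.91645812988281) 0.22263231041224504
trough 1108 ((666.4536743164062, 121.9758071899414), (342.57647705078125, 76.75830841064453), 83.15928649902344) 0.18784785785006258
h 317 [0.47848414 0.10268323 0.05565782]
((491.1335144042969, 104.191650390625), (101.29356384277344, 69.6560287475586), 83.33506774902344)
rim 273 ((584.80078125, 93.86670684814453), (185.60873413085938, 122.32601928710938), 80.51715087890625)
strip 638 ((611.4876098632812, 89.20570373535156), (185.63302612304688, 359.7969055175781), 84.20242309570312)
```

View pics/b.png

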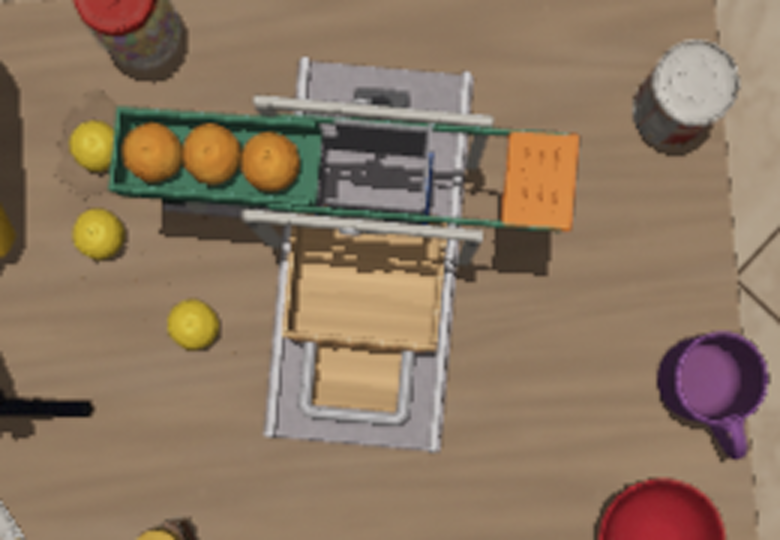

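```bash
python3 -m jog '[[1,0.66,1.7,0,0,0,1.6],[1,1.3,3.4,0,0,0,3.2],[1,2,5.1,0,0,0,4.8],[1,2.6,6.8,0,0,0,6.4],[1,3.3,8.5,0,0,0,8]]' 30
python3 -m jog '[[1,0.66,1.7,0,0,0,1.6],[1,1.3,3.4,0,0,0,3.2],[1,2,5.1,0,0,0,4.8],[1,2.6,6.8,0,0,0,6.4],[1,3.3,8.5,0,0,0,8]]'
python3 -m jog '[[1,0.66,1.7,0,0,0,1.6],[1,1.3,3.4,0,0,0,3.2],[1,2,5.1,0,0,0,4.8],[1,2.6,6.8,0,0,0,6.4],[1,3.2,8.5,0,0,0,8]]'
python3 -m jog '[[1,0,0,-1,0,0,1.6],[1,0,0,-2,0,0,3.2],[1,0,0,-3,0,0,4.8],[1,0,0,-3.5,0,0,7],[1,0,0,-3.5,0,0,7]]'
python3 -c "
from h import *
o=bot.get_obs();print(o['q'],o['wrist_force'])"
```

```text
time: 1.3
ee_pos: [0.2549, -0.3082, 0.2313]
tcp_rot: [-90.0, -0.0, -31.4]
wrist_force: [0.7, -0.0, -0.1]
opening: 0.0121
time: 1.8
ee_pos: [0.3375, -0.0955, 0.2316]
tcp_rot: [-90.0, -0.1, 8.6]
wrist_force: [1.2, -1.0, -0.5]
opening: 0.0001
time: 2.3
ee_pos: [0.4176, 0.1173, 0.2315]
tcp_rot: [-90.0, -0.0, 48.6]
wrist_force: [0.8, -1.2, -0.4]
opening: -0.0003
time: 2.8
ee_pos: [0.4164, 0.115, 0.1417]
tcp_rot: [-89.8, 0.1, 83.6]
wrist_force: [0.8, -0.3, 0.5]
opening: 0.0002
[ 1.54445012e+01 -1.19221048e+01 -1.59059636e+01  8.61896858e+01
  6.44475984e-04  2.18546377e+01] [ 0.84398445 -0.28618268  0.54534451]
```

```bash
python3 -m jog '[[1,0,0,-1.5,0,0,0],[1,0,0,-3,0,0,0],[1,0,0,-4,0,0,0],[1,0,0,-4.3,0,0,0],[1,0,0,-4.3,0,0,0]]'
python3 - <<'E'
from h import *
a,da,m=cam('top');b,db,_=cam('scene')
v=np.hstack([cv2.resize(a[110:250,180:330],(450,420)),cv2.resize(b[150:270,190:310],(350,350))[:, :] if 0 else cv2.resize(b[150:270,190:290],(350,420))])
cv2.imwrite('pics/c.png',v[:,:,::-1])
E
```

```text
time: 3.3
ee_pos: [0.4169, 0.1151, 0.0359]
tcp_rot: [-89.9, 0.0, 83.3]
wrist_force: [-1.5, -0.8, 0.0]
opening: 0.0001
```

View pics/c.png

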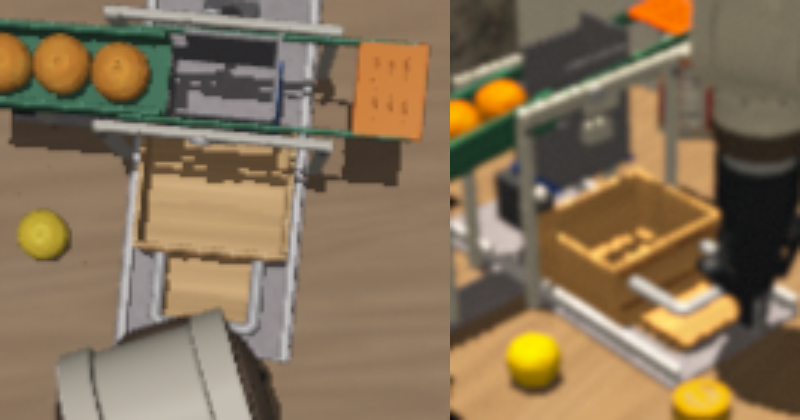

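```bash
python3 -m jog '[[1,0.3,-0.04,0,0,0,0],[1,0.6,-0.07,0,0,0,0],[1,0.8,-0.1,0,0,0,0],[1,1,-0.12,0,0,0,0],[1,1.2,-0.144,0,0,0,0]]'
python3 -m jog '[[1,0.2,-0.024,0,0,0,0],[1,0.4,-0.048,0,0,0,0],[1,0.6,-0.072,0,0,0,0],[1,0.8,-0.096,0,0,0,0],[1,1,-0.12,0,0,0,0]]'
python3 -m jog '[[1,0.2,-0.024,0,0,0,0],[1,0.4,-0.048,0,0,0,0],[1,0.6,-0.072,0,0,0,0],[1,0.7,-0.084,0,0,0,0],[1,0.8,-0.096,0,0,0,0]]'
```

```text
time: 3.9
ee_pos: [0.4477, 0.1115, 0.0363]
tcp_rot: [-90.0, 0.0, 83.3]
wrist_force: [-3.1, 0.6, 2.1]
opening: 0.0001
time: 4.4
ee_pos: [0.4727, 0.1086, 0.0363]
tcp_rot: [-90.0, 0.0, 83.3]
wrist_force: [-2.6, 0.3, 1.9]
opening: 0.0001
time: 4.9
ee_pos: [0.4926, 0.1062, 0.0362]
tcp_rot: [-90.0, 0.0, 83.3]
wrist_force: [-2.8, 1.0, 2.6]
opening: -0.0
```

```bash
python3 -m jog '[[1,0.06,-0.007,0,0,0,0],[1,0.12,-0.014,0,0,0,0],[1,0.18,-0.022,0,0,0,0],[1,0.24,-0.029,0,0,0,0],[1,0.3,-0.036,0,0,0,0]]'|grep -E 'pos|force'
python3 -m jog '[[1,0.06,-0.007,0,0,0,0],[1,0.12,-0.014,0,0,0,0],[1,0.18,-0.022,0,0,0,0],[1,0.24,-0.029,0,0,0,0],[1,0.3,-0.036,0,0,0,0]]'|grep -E 'pos|force'
```

```text
ee_pos: [0.5, 0.1053, 0.0363]
wrist_force: [-2.5, 0.7, 1.2]
ee_pos: [0.5072, 0.1044, 0.0362]
wrist_force: [-5.4, 1.0, 2.6]
```

```bash
python3 - <<'E'
from h import *
b,db,m=cam('top');s,ds,_=cam('scene')
v=np.hstack([cv2.resize(b[100:220,220:320],(350,420),interpolation=2),cv2.resize(s[150:250,190:300],(440,420),interpolation=2)])
cv2.imwrite('pics/d.png',v[:,:,::-1])
E
```

```text
(no output)
```

View pics/d.png

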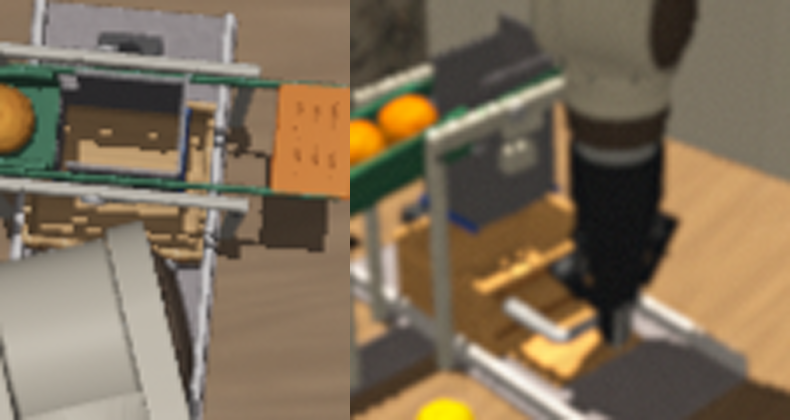

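The box is partly under the chute, the finger is still on the bar, and the force has begun to rise (pin contact). I'll continue more slowly.

```bash
for i in 1; do python3 -m jog '[[1,0.04,-0.005,0,0,0,0],[1,0.08,-0.01,0,0,0,0],[1,0.12,-0.014,0,0,0,0]]'|grep -E 'pos|force'; done
python3 -m jog '[[1,0.04,-0.005,0,0,0,0],[1,0.08,-0.01,0,0,0,0],[1,0.12,-0.014,0,0,0,0]]'|grep -E 'pos|force'
python3 -m jog '[[1,0.04,-0.005,0,0,0,0],[1,0.08,-0.01,0,0,0,0],[1,0.12,-0.014,0,0,0,0]]'|grep -E 'pos|force'
```

```text
ee_pos: [0.5104, 0.1041, 0.0363]
wrist_force: [-3.0, 0.3, 2.8]
ee_pos: [0.5135, 0.1037, 0.0363]
wrist_force: [-3.4, 0.4, 2.0]
ee_pos: [0.5165, 0.1033, 0.0363]
wrist_force: [-3.4, 1.1, 1.7]
```

```bash
python3 -m jog '[[1,0.04,-0.005,0,0,0,0],[1,0.08,-0.01,0,0,0,0],[1,0.12,-0.014,0,0,0,0]]'|grep -E 'pos|force'
python3 -m jog '[[1,0.04,-0.005,0,0,0,0],[1,0.08,-0.01,0,0,0,0]]'|grep -E 'pos|force'
python3 -m jog '[[1,0.04,-0.005,0,0,0,0],[1,0.08,-0.01,0,0,0,0]]'|grep -E 'pos|force'
```

```text
ee_pos: [0.5184, 0.1031, 0.0362]
wrist_force: [-13.5, 1.6, 7.1]
ee_pos: [0.5185, 0.103, 0.0361]
wrist_force: [-24.1, 3.3, 13.4]
ee_pos: [0.5187, 0.103, 0.0361]
wrist_force: [-34.2, 4.4, 20.6]
```

Hard stop felt at x=0.5185, 12 mm after the pin's first contact. Next: back off, rise, and move over the tab with a tilt.

```bash
python3 -m jog '[[1,-0.6,0.07,0,0,0,0],[1,-1.5,0.17,0,0,0,0],[1,-1.5,0.17,1,0,0,0],[1,-1.5,0.17,3,0,0,0],[1,-1.5,0.17,5,0,0,0]]'|grep -E 'pos|force'
python3 -m jog '[[1,0,0,2,0,0,0],[1,0,0,4,0,0,0],[1,0,0,5.6,0,0,0],[1,0,0,5.6,0,0,0]]'|grep -E 'pos|force'
python3 -m jog '[[1,1,-1,0,1,-0.12,0],[1,2,-2,0,2,-0.24,0],[1,3,-3,0,3,-0.36,0],[1,4,-4,0,4,-0.48,0],[1,5,-5,0,5,-0.6,0]]'|grep -E 'pos|force|rot'
python3 - <<'E'
from h import *
b,db,m=cam('top');s,ds,_=cam('scene')
for n in('top','scene'):
  pass
o=bot.get_obs();print(o['time'],o['ee_pos'],o['tcp_rot'],o['wrist_force'])
v=np.hstack([cv2.resize(b[90:230,200:330],(390,420),interpolation=2),cv2.resize(s[150:260,180:290],(400,420),interpolation=2)])
cv2.imwrite('pics/e.png',v[:,:,::-1])
E
```

```text
ee_pos: [0.4858, 0.1066, 0.1625]
wrist_force: [0.9, 0.1, 0.9]
ee_pos: [0.4877, 0.1069, 0.3073]
wrist_force: [0.0, 0.5, -0.1]
ee_pos: [0.6123, -0.0199, 0.3015]
tcp_rot: [-90.2, -25.4, 83.3]
wrist_force: [0.4, 0.8, -1.3]
9.1 [ 0.61344849 -0.02304396  0.29619076] [-89.73147069 -25.30654757  82.84827733] [ 0.55273007  0.01666022 -0.98420842]
```

View pics/e.png

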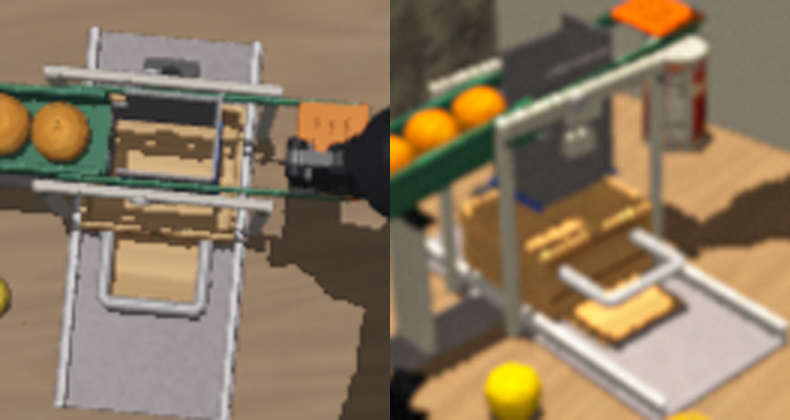

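Box is home and upright; the fingers hang above the tab (body leaning outward). Position and press.

```bash
python3 -m jog '[[1,0.6,-0.4,0,0.5,-0.06,0],[1,1.25,-0.85,0,1,-0.12,0],[1,1.25,-0.85,-1,1,-0.12,0],[1,1.25,-0.85,-1.8,1,-0.12,0],[1,1.25,-0.85,-1.8,1,-0.12,0]]'|grep -E 'pos|force|rot'
python3 -m jog '[[1,0,0,-0.3,0,0,0],[1,0,0,-0.6,0,0,0],[1,0,0.03,-0.9,0,0,0],[1,0,0.07,-1.2,0,0,0],[1,0,0.1,-1.5,0,0,0]]'|grep -E 'pos|force|rot'
```

```text
ee_pos: [0.6418, -0.0395, 0.2529]
tcp_rot: [-89.8, -30.2, 83.1]
wrist_force: [-0.4, 0.9, -0.8]
ee_pos: [0.6422, -0.037, 0.2187]
tcp_rot: [-90.1, -30.2, 83.3]
wrist_force: [-0.8, -2.4, 2.9]
```

```bash
python3 -m jog '[[1,0,0.05,-0.4,0,0,0],[1,0,0.1,-0.8,0,0,0],[1,0.02,0.14,-1.2,0,0,0],[1,0.04,0.18,-1.6,0,0,0],[1,0.05,0.2,-2,0,0,0]]'|grep -E 'pos|force'
python3 -m jog '[[1,0,0.03,-0.3,0,0,0],[1,0,0.05,-0.6,0,0,0],[1,0.02,0.07,-0.9,0,0,0],[1,0.02,0.09,-1.2,0,0,0],[1,0.02,0.1,-1.5,0,0,0]]'|grep -E 'pos|force'
```

```text
ee_pos: [0.6433, -0.0314, 0.168]
wrist_force: [-0.2, 1.9, 3.8]
ee_pos: [0.644, -0.0295, 0.1308]
wrist_force: [-0.1, 0.4, 3.8]
```

```bash
python3 -m jog '[[1,0,0.01,-0.2,0,0,0],[1,0,0.02,-0.4,0,0,0],[1,0,0.03,-0.6,0,0,0],[1,0,0.04,-0.7,0,0,0]]'|grep -E 'pos|force'
python3 -m jog '[[1,0,0,-0.08,0,0,0],[1,0,0,-0.16,0,0,0]]'|grep -E 'pos|force'
python3 -m jog '[[1,0,0,-0.08,0,0,0],[1,0,0,-0.16,0,0,0]]'|grep -E 'pos|force'
```

```text
ee_pos: [0.6438, -0.0285, 0.1132]
wrist_force: [0.4, -0.2, 2.1]
ee_pos: [0.6439, -0.0285, 0.1097]
wrist_force: [-1.0, 0.2, 0.5]
ee_pos: [0.644, -0.0285, 0.1061]
wrist_force: [-4.1, -1.8, 16.0]
```

```bash
for i in 1; do python3 -m jog '[[1,0,0,0,0,0,0],[1,0,0,0,0,0,0],[1,0,0,0,0,0,0],[1,0,0,0,0,0,0],[1,0,0,0,0,0,0]]'|grep -E 'pos|force'; done; python3 -m jog '[[1,0,0,0,0,0,0],[1,0,0,0,0,0,0],[1,0,0,0,0,0,0],[1,0,0,0,0,0,0],[1,0,0,0,0,0,0]]'|grep -E 'pos|force'
python3 - <<'E'
from h import *
b,db,m=cam('top');s,ds,_=cam('scene')
v=np.hstack([cv2.resize(b[90:230,180:310],(390,420),interpolation=2),cv2.resize(s[140:250,160:270],(400,420),interpolation=2)])
cv2.imwrite('pics/f.png',v[:,:,::-1])
E
```

```text
ee_pos: [0.644, -0.0285, 0.1064]
wrist_force: [-2.2, -0.6, 4.5]
ee_pos: [0.644, -0.0285, 0.1064]
wrist_force: [-1.7, -1.0, 5.0]
```

View pics/f.png

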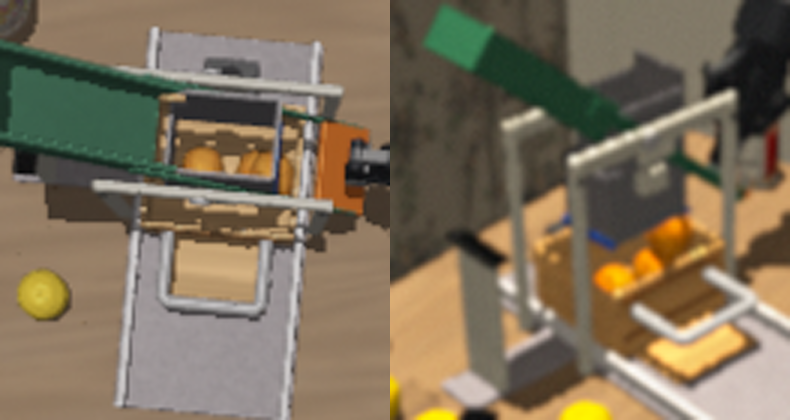

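All three mandarins are in the box and the trough is empty. Let the tab up gently.

```bash
python3 -m jog '[[1,0,-0.03,0.4,0,0,0],[1,0,-0.06,0.8,0,0,0],[1,0,-0.1,1.2,0,0,0],[1,0,-0.14,1.6,0,0,0],[1,0,-0.18,2,0,0,0]]'|grep -E 'pos|force'
python3 -m jog '[[1,0,-0.06,0.4,0,0,0],[1,0,-0.12,0.8,0,0,0],[1,0,-0.18,1.2,0,0,0],[1,0,-0.24,1.6,0,0,0],[1,0,-0.3,2,0,0,0]]'|grep -E 'pos|force'
python3 -m jog '[[1,0,-0.06,0.3,0,0,0],[1,0,-0.12,0.6,0,0,0],[1,0,-0.12,0.9,0,0,0],[1,0,-0.12,1.2,0,0,0],[1,0,-0.12,1.5,0,0,0]]'|grep -E 'pos|force'
python3 -m jog '[[1,0,0,1,0,0,0],[1,0,0,2,0,0,0],[1,-1,-1,2,0,0,0],[1,-2.4,-2.4,2,0,0,0],[1,-3.6,-3.6,2,0,0,0]]'|grep -E 'pos|force'
python3 -m jog '[[1,-1.2,-1,0,0,0,0],[1,-2.4,-2,0,0,0,0],[1,-2.4,-2,0,0,0,0],[1,-2.4,-2,0,0,0,0]]'|grep -E 'time|pos|force'
python3 - <<'E'
from h import *
ims=[]
b,db,m=cam('top')
for r in bot.regions_of('top','mandarin_a'):
    px=np.argwhere(r['pixels']);w,ok=world(m,db,px);print('top',round(r['conf'],2),np.median(w[ok],0).round(3))
s,ds,m=cam('scene')
for r in bot.regions_of('scene','mandarin_a'):
    px=np.argwhere(r['pixels']);w,ok=world(m,ds,px);print('sc',round(r['conf'],2),np.median(w[ok],0).round(3))
v=np.hstack([cv2.resize(b[70:230,170:390],(440,320),interpolation=2),cv2.resize(s[140:250,160:270],(350,320),interpolation=2)])
cv2.imwrite('pics/g.png',v[:,:,::-1]);print(bot.get_obs()['time'])
E
```

```text
ee_pos: [0.644, -0.0332, 0.1569]
wrist_force: [-0.2, -1.1, 0.6]
ee_pos: [0.6439, -0.0404, 0.2067]
wrist_force: [-0.4, 0.7, 0.6]
ee_pos: [0.6438, -0.0435, 0.2437]
wrist_force: [0.7, 1.0, 0.4]
ee_pos: [0.5526, -0.1342, 0.2936]
wrist_force: [0.8, -0.8, 0.1]
time: 15.4
ee_pos: [0.4937, -0.1841, 0.2937]
wrist_force: [-0.1, -0.6, 0.5]
top 0.72 [0.637 0.34  0.036]
top 0.67 [0.718 0.342 0.037]
top 0.5 [0.551 0.254 0.036]
top 0.48 [0.653 0.041 0.091]
sc 0.68 [0.627 0.355 0.033]
sc 0.63 [0.654 0.108 0.051]
sc 0.5 [0.708 0.353 0.032]
sc 0.47 [0.538 0.267 0.032]
15.6
```

View pics/g.png

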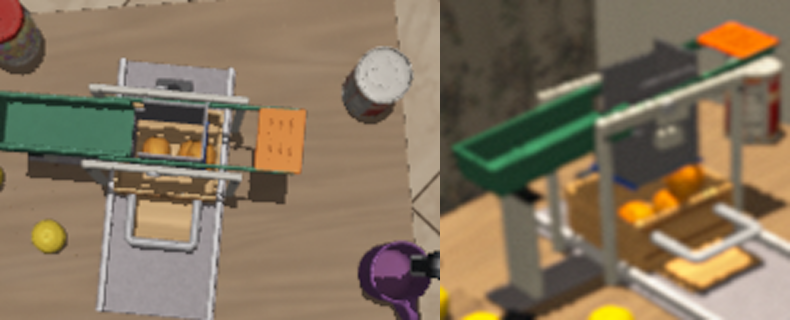

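```bash
python3 - <<'E'
from h import *
c,s=np.cos(-.1206),np.sin(-.1206)
for n in('top','scene'):
    im,d,m=cam(n);h=cv2.cvtColor(im,cv2.COLOR_RGB2HSV);px=np.argwhere((d>0)&(h[...,0]<17)&(h[...,1]>205)&(h[...,2]>110));w,_=world(m,d,px)
    q=w[:,:2]-[.661,.085];L=np.c_[q[:,0]*c+q[:,1]*s,-q[:,0]*s+q[:,1]*c,w[:,2]]*1000
    k=(abs(L[:,0])<75)&(abs(L[:,1])<85)&(L[:,2]>5)&(L[:,2]<130);L=L[k];print(n,len(L))
    for y in range(-80,80,10):
        t=L[(L[:,1]>=y)&(L[:,1]<y+10)]
        if len(t)>2:print(y,len(t),'x',np.percentile(t[:,0],[5,95]).round(),'z',np.percentile(t[:,2],[5,50,97]).round())
im,d,m=cam('scene')
b=bot.camera('top')[0]
v=np.hstack([cv2.resize(im[185:235,195:255],(450,375),interpolation=2),cv2.resize(b[120:165,235:277],(350,375),interpolation=2)])
cv2.imwrite('pics/i.png',v[:,:,::-1])
E
```

```text
top 0
scene 108
-70 3 x [ 8. 50.] z [21. 28. 30.]
-60 10 x [-32. -25.] z [71. 81. 90.]
-50 18 x [-34. -17.] z [49. 77. 91.]
-40 33 x [-29.  26.] z [32. 62. 90.]
-30 25 x [-23.  45.] z [24. 66. 85.]
-20 6 x [-4. 43.] z [23. 38. 47.]
20 5 x [ 6. 15.] z [43. 49. 53.]
30 3 x [-6.  4.] z [44. 46. 48.]
60 3 x [-54. -41.] z [77. 77. 78.]
```

View pics/i.png

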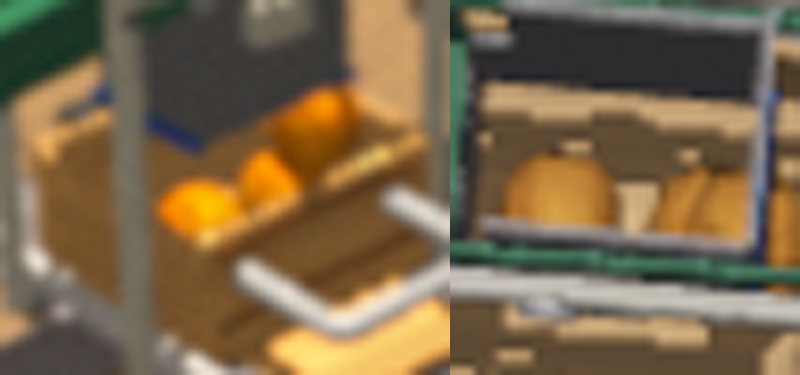

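```bash
python3 -c "
from h import *
print(bot.job_done(), bot.get_obs()['time'])"
```

```text
the job is handed in; nothing more can be done
the job is handed in; nothing more can be done
```

The box is home against the stop, and all three mandarins are in it. The job was handed in at about 16 s of robot time.

- **Box and pin:** I pushed the handle with closed fingers and slowed to about 10 mm/s when the force began to rise. The hard stop came about 12 mm of travel later, matching the pin's full stroke. My last two short steps after contact raised the push to about 34 N along the rail and 21 N upward, firmer than needed but under the limits. I judged the pin fully in by travel and force; no camera view showed it directly.
- **Tab and trough:** I pressed the tab to its stop with a brief peak of about 16 N and held it for a second. After I let the tab up, the pictures show the trough empty and the rocker back at rest.
- **Mandarins:** One mandarin on the tab side leans on another. Its top is at about 91 mm, roughly 15 mm above the box rim but below the chute. I estimated its centre to be below the rim and inside the walls. It looked the same before and after the tab came up.
- **Bystanders:** The arm did not touch the mandarins and felt no other contact. The tin and the mug stood where they were in the last wide picture. The spice jar was outside that picture, so I did not recheck it.
- **Disagreement:** The region network found at most one mandarin in the box per view. Its other hits were the yellow look-alikes, so the count of three comes from the pictures themselves.

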